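# Pair the jars in the centrifuge carrier and lift it level by its swing handle

### The arm

A 6-joint arm with a two-finger parallel gripper is mounted at the origin on a cart in front of the work surface, level with it; the furniture and walls round the work are solid. World frame = base frame: x ahead of the robot, y to its left, z up, the work surface at z = 0. Lengths are in m, angles in degrees, forces in N, time in s.
With the tool pointing down it reaches from about 0.4 to 0.825 m from the base axis. Payload 7 kg.
Tool frame: the origin (TCP) lies on the centre line of the jaws, within the pads' length; the fingertips stand 8 mm ahead of it and the grasp point (between the pads) lies 11 mm behind it; z points along the fingers, y is the line along which they close (so a half turn about z gives the same grasp; the last joint's range is limited). The gripper opens to 88 mm and grips with 3 to 60 N. Pads are 19 mm wide; open, the fingers measure 130 mm over their backs; the gripper's body (78 mm by 193 mm) begins 47 mm behind the grasp point.
Start: joints at [84.001, 20.546, 0.682, 0, -70.136, -16.507], TCP at [0.258, 0.624, 0.235] pointing down, gripper open.
Joint ranges: [-176.03, 176.03], [-82.01, 121.73], [-58.28, 71.71], [-173.87, 95.51], [-174.79, -0.11], [-173.66, 173.66]. Speed limits (degrees/s): [136.94, 136.94, 172.46, 180, 180, 180].

### API

Orientations are given as [roll, pitch, yaw] about the fixed x, y, z axes, in that order (R = Rz(yaw) Ry(pitch) Rx(roll)).
In Python, from plant import r gives the robot as it stands.
- The arm moves only by the tool carry_out, never from a script. Its argument "targets" is a list of rows, each a list of 6 numbers: the shift along the tool's x, y, z scaled (see below), then the turn, a rotation vector about the tool's x, y, z scaled (see below). A call has 1 to 5 rows; each row shifts and turns the commanded pose from where the row before left it, along the tool's axes as they then stand; what a row does not reach is not made up. The controller multiplies each number of a shift by 0.5 m and each number of a turn by 60 degrees. A row lasts 1/8 s, in which the tool goes at most 62.5 mm and 10.7 degrees, less where a joint would pass 70% of its speed; a pose out of reach is approached as far as the arm can. A call with a number of a shift or a turn outside -1 to 1 is refused whole. A call with a gripper value outside its range is refused whole. "hand" is the opening, from 0 (shut) to 1 (fully open), set as the call begins (left out, the last holds). The fingers move at their own pace and stop on an object; "squeeze" is the grip in N (left out, the last holds). Time passes only in rows, so rows that do not move let the fingers close. It gives the time, the measured TCP pose, the force, the opening and the grip force at its end, in the units of the state.
- r.get_state(): the state, without advancing time (a new reading comes with each control period).
- r.capture(name): name is "scene" or "top" or "wrist"; returns the picture (400x640x3 uint8, red, green, blue); there is no depth.
- r.camera_info(name): a dict with "K" (3x3 intrinsics, pixels), "eye" and "attitude" of the camera in the world. Camera axes: x right, y down, z forward; pixel columns grow to the right and rows downward; lengths in m; the calibration is good to about 2 mm. A picture is of the moment at which its call begins: read the wrist's pose just before it. camera_info takes no time and is no camera call; for the wrist camera it gives the pose at the moment of the call.
- r.close_job(): hands the job in; it is judged then, once.
The state is a dict: "time_s": time; "joints": joint angles; "qd": joint speeds; "joint_torque": joint torques, N m; "tcp_pos": TCP position; "eef_rot": TCP orientation; "contact_force": force on the tool from outside, world axes, zero at the start; "moment": the same for the moment, N m; "gripper_width": finger opening in m; "gripper_force": force on a finger pad.
Only numpy, scipy, OpenCV 4.12 (cv2) and the standard library are available. Lean on these libraries where they do the work, as an engineer would, in place of code of your own. Each camera call takes 0.05 s, during which the arm holds its last target. There are 200 camera calls.

### The job

Make up a balanced pair for the centrifuge: of the three jars standing on the bench, take the one of the same size as the jar already in the two-place carrier and set it gently down in the empty cup until it rests on the bottom. Then swing the carrier's handle up and lift the carrier by the handle out of its drip tray to about 10 cm above the bench, with both jars seated. Finish while still holding it there by the handle, level and still, so that I can take it from you; never tip the carrier, and leave the other two jars standing where they are.

Things in the scene. Friction and masses are not known exactly. Their poses are not given: they have to be found in the camera images.
- drip_tray: shallow bright steel tray fixed to the bench, 128 x 244 mm, rim 12 mm high, floor 4 mm thick; origin under its centre on the bench, long side along its y axis. The carrier stands loose in it, both with nearly the same heading.
- carrier: loose jar carrier, 0.34 kg empty: aluminium base 82 x 188 x 5 mm, two blue cups along its y axis (centres 48 mm either side of the middle, bore 62 mm, mouth flared to 67 mm, rims 49 mm above the underside), a lug 34 mm wide, 91 mm high at each end. Origin: centre of the underside; z up, y along the cups. The cup at +y holds a jar, the one at -y is empty.
- pocket_right (a point): centre of the inner floor of the empty blue cup (carrier's -y cup), 8 mm above the carrier's underside; a jar of the right size stands with its underside here.
- pocket_left (a point): centre of the inner floor of the filled blue cup (carrier's +y cup), 8 mm above the carrier's underside.
- handle: the carrier's swing handle, a bail of 6 mm wire, 195 mm wide, 100 mm from pivots to grip. Origin: midway between the pivots, 80 mm above the carrier's underside; y: pivot axis (as the carrier's y); its -x points to the grip. Starts folded level on a stop, to the carrier's -x side (towards the robot); swings freely up and over by half a turn, falls back if let go.
- grip (a point): centre of the handle's red grip tube, 17 mm diameter, 80 mm long, along the handle's y; the tube turns freely on the wire. At the start 80 mm above the carrier's underside, 100 mm to -x of its middle; handle upright: 180 mm above the underside, over its middle. Held here the loaded carrier (0.7 kg in all) hangs level.
- jar_loaded: white plastic sample jar with ribbed white screw lid (fixed on), 58 mm diameter, 80 mm high, standing in the filled cup; origin: centre of its underside.
- jar_medium: white plastic sample jar with ribbed white screw lid (fixed on), 58 mm diameter, 80 mm high, about 0.14 kg, standing on the bench: the same size as the one in the carrier; origin: centre of its underside, z up.
- jar_large: white plastic sample jar with ribbed white screw lid, 64 mm diameter, 92 mm high, standing on the bench; too wide for the cup; origin: centre of its underside.
- jar_small: white plastic sample jar with ribbed blue screw lid, 50 mm diameter, 66 mm high, standing on the bench; too small; origin: centre of its underside.
Mind the look-alikes: they are no part of the job. Leave any yellow look-alike of the jar_large alone.

How it is judged:
By the outcome, as a careful person would: the job done as asked, in the order asked, and still so for the second after the job is handed in, while the arm keeps its last pose, push and grip.
It also fails if it takes over 64 s, if anything falls off the work surface, if the arm or the gripper's body presses on something with over 40 N, if the wrist force passes 120 N, or if a joint passes its speed limit or range.

## Working session

There is one attempt and no reset: what is moved stays moved. The work goes in short steps, Python scripts to look and compute and a tool call to move; the robot and the scene stay as the last step left them, time stands still between calls to the robot, and variables do not carry over. Pictures are saved under pics/ and viewed, at most 12 in all, crops included, and the job is handed in when it is done.

Besides the shell and the picture viewer there is one more tool, called after "Emit:" as name(argument=value, ...) on one line, values as JSON. carry_out: Moves the arm, as the interface text tells. Its arguments: {"type":"object","properties":{"targets":{"type":"array","items":{"type":"array","items":{"type":"number","minimum":-1,"maximum":1}}},"hand":{"type":"number"},"squeeze":{"type":"number"}},"required":["targets"]}

```bash
mkdir -p pics; ls; python3 - <<'E'
from plant import r
import cv2
s=r.get_state();print(s)
for n in("scene","top"):
    i=r.camera_info(n);print(n,i)
    cv2.imwrite(f"pics/{n}0.png",r.capture(n)[:,:,::-1])
print(r.camera_info("wrist"))
E
```

```text
pics
{'time_s': 0.0, 'joints': array([ 8.40015218e+01,  2.05927999e+01,  6.34081764e-01, -1.76582659e-02,
       -7.01373654e+01, -1.65057911e+01]), 'qd': array([-0.03352891, -0.01897905,  0.02720193, -0.00463002, -0.00109714,
       -0.0242634 ]), 'joint_torque': array([ 6.78605484e-04, -5.82716274e+01,  2.93046534e+01,  6.99741036e+00,
        6.82981830e-03, -1.65499409e-04]), 'tcp_pos': array([0.25822589, 0.62313883, 0.23361737]), 'eef_rot': array([ 1.79903160e+02, -1.13850161e-02, -2.25102733e+01]), 'contact_force': array([ 1.05225805, -1.15022028,  0.13063979]), 'moment': array([-0.01009828, -0.00229843,  0.00272946]), 'gripper_force': 0.0, 'gripper_width': 0.08748242853044692}
scene {'K': array([[460.59344885,   0.        , 320.01672547],
       [  0.        , 460.59344885, 198.37634954],
       [  0.        ,   0.        ,   1.        ]]), 'eye': array([-0.39828284, -0.51807646,  0.88332041]), 'attitude': array([-129.19349326,    0.71169708,  -63.92788625])}
top {'K': array([[469.21926227,   0.        , 325.23190653],
       [  0.        , 469.21926227, 199.28721348],
       [  0.        ,   0.        ,   1.        ]]), 'eye': array([ 0.22595315, -0.07889539,  1.28515806]), 'attitude': array([-167.80411638,    0.16801253,  -90.1808879 ])}
{'K': array([[293.10520148,   0.        , 314.46522605],
       [  0.        , 293.10520148, 201.24497568],
       [  0.        ,   0.        ,   1.        ]]), 'eye': array([0.31931009, 0.59745108, 0.38345649]), 'attitude': array([ 165.71929642,   -0.16780016, -112.58026492])}
```

View pics/scene0.png

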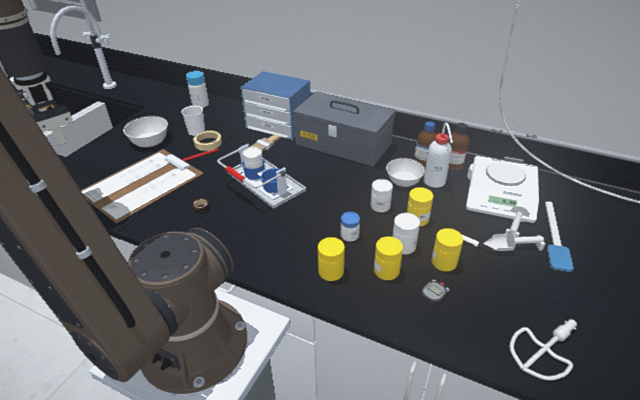

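View pics/top0.png

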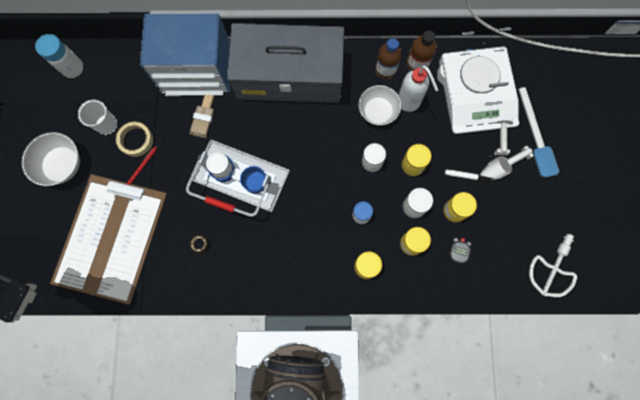

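The scene view has white jars at (381,195) and (405,233), a blue-lid jar at (350,227), four yellow look-alikes, and the carrier at about (262,172) with its red grip at (235,174).
In the top view the candidates are white (373,158), white (418,203), blue-lid (362,213), and yellow (416,160), (460,208), (416,241) and (369,265). The white jar at (373,158) looks like the smaller of the two, so it is probably the medium one. I'll check it by measuring and with a crop.

```bash
cat > h.py <<'E'
import numpy as np,cv2
from scipy.spatial.transform import Rotation as R
def cam(i): return i["K"],i["eye"],R.from_euler("xyz",i["attitude"],degrees=True).as_matrix()
def ray(i,uv,z):
    K,e,A=cam(i); d=A@np.linalg.solve(K,[uv[0],uv[1],1.]); return e+d*(z-e[2])/d[2]
def proj(i,P):
    K,e,A=cam(i); p=(np.atleast_2d(P)-e)@A@K.T; return p[:,:2]/p[:,2:]
E
python3 - <<'E'
from plant import r
from h import *
t=r.camera_info("top");s=r.camera_info("scene")
im=cv2.imread("pics/top0.png");sc=cv2.imread("pics/scene0.png")
hsv=cv2.cvtColor(im,cv2.COLOR_BGR2HSV)
for nm,(u,v) in dict(A=(373,158),B=(418,203)).items():
    m=((hsv[...,2]>90)&(hsv[...,1]<70)).astype(np.uint8)
    n,l,st,c=cv2.connectedComponentsWithStats(m);k=l[v,u];print(nm,st[k],c[k])
    for z in(.08,.092):
        p=ray(t,(u,v),z);print(z,p, "px/58mm:",58e-3*469/np.linalg.norm(p-t["eye"]))
        print(" scene base/top",proj(s,[[p[0],p[1],0],p]))
a=cv2.resize(im[125:225,340:460],None,fx=5,fy=5,interpolation=cv2.INTER_CUBIC)
b=cv2.resize(im[135:220,180:295],None,fx=5,fy=5,interpolation=cv2.INTER_CUBIC)
o=np.zeros((500,800,3),np.uint8)
a=cv2.resize(a,(400,333));b=cv2.resize(b,(400,296))
o[:333,:400]=a;o[:296,400:]=b
cv2.imwrite("pics/c1.png",o)
o=np.zeros((600,800,3),np.uint8)
o[:,:400]=cv2.resize(sc[170:260,360:420],(400,600),interpolation=cv2.INTER_CUBIC);o[:360,400:]=cv2.resize(sc[130:220,210:310],(400,360),interpolation=cv2.INTER_CUBIC)
cv2.imwrite("pics/c2.png",o)
E
```

```text
A [362 143  24  29 531] [373.29755179 156.38983051]
0.08 [ 0.59906658 -0.20445671  0.08      ] px/58mm: 21.45560925610383
 scene base/top [[376.85571385 208.48010612]
 [378.70319036 187.03145487]]
0.092 [ 0.59535141 -0.20320647  0.092     ] px/58mm: 21.67139568101232
 scene base/top [[376.00931545 209.10345827]
 [378.11191436 184.28066389]]
B [403 188  31  30 672] [417.87053571 202.10565476]
0.08 [ 0.47555735 -0.31936275  0.08      ] px/58mm: 21.692069477529703
 scene base/top [[400.92675408 247.45737146]
 [403.99984763 225.3982763 ]]
0.092 [ 0.47307199 -0.31696837  0.092     ] px/58mm: 21.910234064027808
 scene base/top [[399.77249221 247.78336273]
 [403.27488323 222.24841881]]
```

View pics/c1.png

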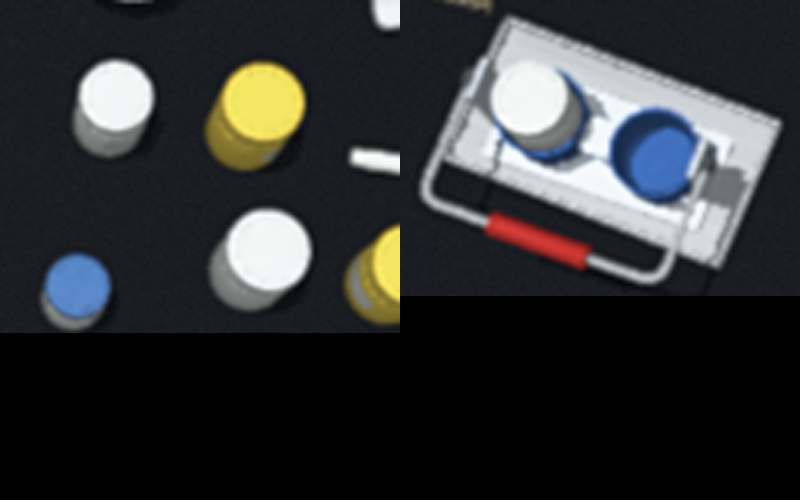

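View pics/c2.png

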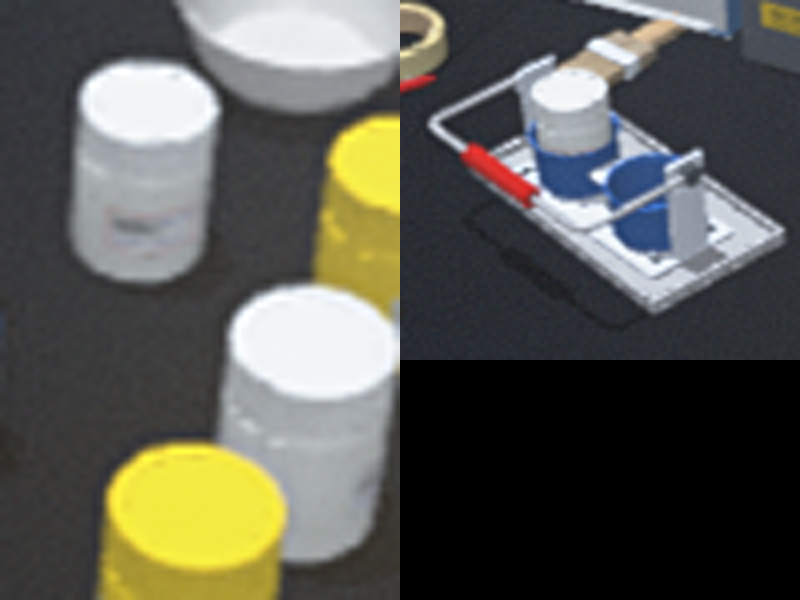

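Top crop: jar A's lid is centred at (374.8,153.5), about 23 px wide. Jar B is about 26 px wide and taller, so B is the large jar and A is the medium one. The carrier's tray corners are about (212,140), (289,170), (271,212) and (193,181), with the grip at (220,205). Next I'll measure positions and plan the first move.

```bash
cat >> h.py <<'E'
def plan(s,pos,yaw,n=None,tilt=None):
    A=R.from_euler("xyz",s["eef_rot"],degrees=True); B=R.from_euler("xyz",[180,0,yaw],degrees=True)
    d=np.array(pos)-s["tcp_pos"]; w=np.degrees((A.inv()*B).as_rotvec())
    k=n or int(np.ceil(max(np.linalg.norm(d)/.060,np.linalg.norm(w)/10)))
    print("n",k,"shift/row (rot last)",np.round(A.inv().apply(d)/.5/k,4),"total",np.round(A.inv().apply(d)/.5,4),"turn total",np.round(w/60,4))
E
python3 - <<'E'
from plant import r
from h import *
t=r.camera_info("top");s=r.camera_info("scene")
A=ray(t,(374.8,153.5),.08);print("A",A,"scene est",ray(s,(382.4,185.3),.08))
tc=np.array([ray(t,p,.012) for p in[(211.6,139.9),(289.5,170.4),(271.4,212),(192.9,181)]]);print(tc.mean(0),[np.linalg.norm(tc[i]-tc[i-1]) for i in range(4)])
d=tc[0]+tc[3]-tc[1]-tc[2];print("yaw",np.degrees(np.arctan2(-d[0],d[1])))
print("grip",ray(t,(220.3,204.6),.084), ray(s,(210+100/4,130+175/4),.084))
print("bowl,yel",ray(t,(380,106),.04),ray(t,(417,157),.09))
plan(r.get_state(),[A[0],A[1],.21],-45)
E
```

```text
A [ 0.61163985 -0.20959601  0.08      ] scene est [ 0.61111174 -0.2111543   0.08      ]
[0.57033642 0.15988386 0.012     ] [np.float64(0.12961349968215227), np.float64(0.24160146382746278), np.float64(0.12838348660625865), np.float64(0.23914202517110195)]
yaw -22.039107659325175
grip [0.47240298 0.19818362 0.084     ] [0.47441678 0.19926761 0.084     ]
bowl,yel [ 0.76514838 -0.23226076  0.04      ] [ 0.59826542 -0.32031579  0.09      ]
n 16 shift/row (rot last) [0.0807 0.0793 0.0031] total [1.2906 1.268  0.0496] turn total [ 0.0014 -0.0004  0.3748]
```

Emit:
carry_out(targets=[[0.04,0.04,0,0,0,0],[0.086,0.0845,0,0,0,0],[0.086,0.0845,0,0,0,0],[0.086,0.0845,0,0,0,0],[0.086,0.0845,0,0,0,0]], hand=1)

```text
time_s: 0.72
tcp_pos: [0.3637, 0.3735, 0.2344]
eef_rot: [180.0, 0.0, -22.5]
contact_force: [1.2, 0.0, -0.1]
gripper_width: 0.0876
gripper_force: 0.0
```

Emit:
carry_out(targets=[[0.086,0.0845,0,0,0,0],[0.086,0.0845,0,0,0,0],[0.086,0.0845,0,0,0,0],[0.086,0.0845,0,0,0,0],[0.086,0.0845,0,0,0,0]])

```text
time_s: 1.35
tcp_pos: [0.4815, 0.0961, 0.2346]
eef_rot: [-180.0, -0.0, -22.5]
contact_force: [1.4, 0.5, -0.1]
gripper_width: 0.0874
gripper_force: 0.0
```

Emit:
carry_out(targets=[[0.086,0.0845,0,0,0,0],[0.086,0.0845,0,0,0,0],[0.086,0.0845,0,0,0,0],[0.086,0.0845,0,0,0,0],[0.086,0.0845,0,0,0,0]])

```text
time_s: 1.98
tcp_pos: [0.5993, -0.1814, 0.2342]
eef_rot: [180.0, 0.0, -22.5]
contact_force: [0.1, 1.4, 0.8]
gripper_width: 0.0879
gripper_force: 0.0
```

Emit:
carry_out(targets=[[0.046,0.045,0,0,0,0.125],[0,0,0,0,0,0.125],[0,0,0,0,0,0.125],[0,0,0,0,0,0],[0,0,0,0,0,0]])

```text
time_s: 2.6
tcp_pos: [0.6115, -0.2089, 0.2344]
eef_rot: [180.0, 0.0, -44.8]
contact_force: [-0.6, 0.1, -1.1]
gripper_width: 0.0877
gripper_force: 0.0
```

```bash
python3 - <<'E'
from plant import r
from h import *
s=r.get_state();i=r.camera_info("wrist");im=r.capture("wrist")[:,:,::-1]
cv2.imwrite("pics/w1.png",im)
print(s["time_s"],s["tcp_pos"],s["eef_rot"],s["joints"],s["contact_force"])
A=[.6114,-.2102,.08];print(proj(i,[A,[A[0],A[1],0],s["tcp_pos"]]))
plan(s,[.6114,-.2102,.058],-45)
E
```

```text
2.6 [ 0.61146916 -0.20891341  0.23437649] [ 1.79986058e+02  1.66249227e-02 -4.48342299e+01] [-1.59690694e+00  1.78784518e+01 -3.22586533e+00 -1.31932680e-03
 -6.89173454e+01  4.67631539e+01] [-0.6012796   0.14660824 -1.08756641]
[[314.6139128  190.572813  ]
 [314.52237199 177.81358103]
 [313.29622467 251.31189178]]
n 3 shift/row (rot last) [0.0006 0.0006 0.1176] total [0.0018 0.0018 0.3528] turn total [0.0002 0.0003 0.0028]
```

View pics/w1.png

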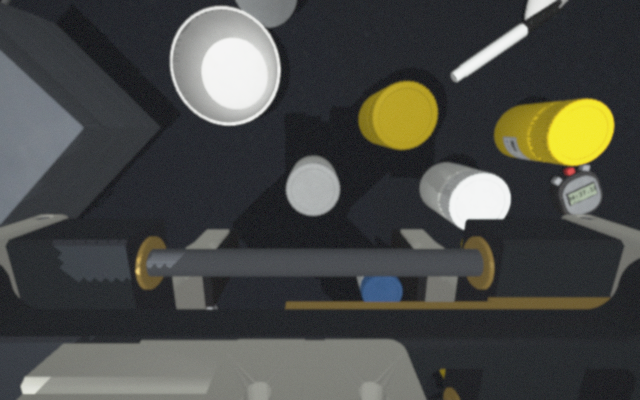

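The wrist view shows jar A at about (313,185), where I projected it and clear of both fingers. The blue-lid jar is at (381,290) and clear too. Descending.

Emit:
carry_out(targets=[[0.002,0.002,0.08,0,0,0],[0,0,0.1,0,0,0],[0,0,0.09,0,0,0],[0,0,0.05,0,0,0],[0,0,0.033,0,0,0]])

```text
time_s: 3.28
tcp_pos: [0.6112, -0.2103, 0.0567]
eef_rot: [179.9, 0.1, -44.9]
contact_force: [0.0, 0.5, 0.7]
gripper_width: 0.0876
gripper_force: 0.0
```

Emit:
carry_out(targets=[[0,0,0,0,0,0],[0,0,0,0,0,0],[0,0,0,0,0,0],[0,0,0,0,0,0],[0,0,0,0,0,0]], hand=0.5, squeeze=15)

```text
time_s: 3.9
tcp_pos: [0.6126, -0.2105, 0.0593]
eef_rot: [-179.9, -0.1, -45.0]
contact_force: [0.1, 1.3, 5.9]
gripper_width: 0.0577
gripper_force: 15.0
```

Emit:
carry_out(targets=[[0,0,-0.01,0,0,0],[0,0,-0.03,0,0,0],[0,0,-0.06,0,0,0],[0,0,-0.1,0,0,0],[0,0,-0.1,0,0,0]])

```text
time_s: 4.53
tcp_pos: [0.6111, -0.2105, 0.2101]
eef_rot: [180.0, 0.0, -45.0]
contact_force: [1.2, 0.3, -2.0]
gripper_width: 0.0575
gripper_force: 15.0
```

```bash
python3 - <<'E'
from plant import r
from h import *
s=r.get_state()
print(s["tcp_pos"],s["eef_rot"],s["contact_force"],s["gripper_width"])
plan(s,[.50,0.06,.22],-112)
E
```

```text
[ 0.6110855  -0.21051463  0.2101239 ] [ 1.79975349e+02  1.94944212e-02 -4.50059644e+01] [ 1.1900775   0.25357462 -2.03255035] 0.05748533845143978
n 7 shift/row (rot last) [-0.0771 -0.0322 -0.0028] total [-0.5397 -0.2254 -0.0197] turn total [6.0000e-04 0.0000e+00 1.1166e+00]
```

Emit:
carry_out(targets=[[-0.05,-0.025,-0.02,0,0,0],[-0.1,-0.047,0,0,0,0],[-0.1,-0.047,0,0,0,0],[-0.1,-0.047,0,0,0,0],[-0.1,-0.047,0,0,0,0]])

```text
time_s: 5.15
tcp_pos: [0.5269, 0.0253, 0.219]
eef_rot: [-180.0, -0.0, -45.0]
contact_force: [1.8, 1.2, -1.6]
gripper_width: 0.0578
gripper_force: 15.0
```

Emit:
carry_out(targets=[[-0.1,-0.047,0,0,0,0],[-0.1,-0.047,0,0,0,0],[-0.1,-0.047,0,0,0,0],[-0.1,-0.047,0,0,0,0],[-0.022,-0.015,0,0,0,0]])

```text
time_s: 5.78
tcp_pos: [0.4493, 0.2473, 0.219]
eef_rot: [-179.9, 0.0, -44.8]
contact_force: [-0.0, -0.1, -2.1]
gripper_width: 0.0578
gripper_force: 15.0
```

Emit:
carry_out(targets=[[0,0,0,0,0,0],[0,0,0,0,0,0]])

```text
time_s: 6.02
tcp_pos: [0.4505, 0.244, 0.2182]
eef_rot: [180.0, -0.0, -45.0]
contact_force: [0.1, -0.0, -2.0]
gripper_width: 0.0576
gripper_force: 15.0
```

```bash
python3 - <<'E'
from plant import r
from h import *
import json
s=r.get_state();i=r.camera_info("wrist");im=r.capture("wrist")[:,:,::-1]
cv2.imwrite("pics/w2.png",im)
json.dump({k:np.array(v).tolist() for k,v in i.items()},open("w2.json","w"))
print(s["time_s"],s["tcp_pos"],s["eef_rot"],s["contact_force"],s["gripper_width"])
E
```

```text
6.025 [0.45051813 0.24402136 0.2182131 ] [ 1.79983213e+02 -3.47871809e-03 -4.50461393e+01] [ 0.12672391 -0.00736257 -2.02779175] 0.057602359277106455
```

View pics/w2.png

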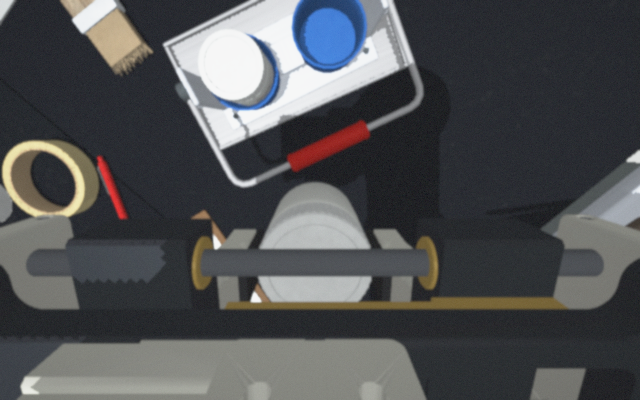

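```bash
python3 - <<'E'
from plant import r
from h import *
import json
W={k:np.array(v) for k,v in json.load(open("w2.json")).items()}
V={"w2":W,"top0":r.camera_info("top"),"scene0":r.camera_info("scene")}
for n,i in V.items():
    im=cv2.imread(f"pics/{n}.png");h=cv2.cvtColor(im,cv2.COLOR_BGR2HSV)
    m=(((h[...,0]<8)|(h[...,0]>172))&(h[...,1]>140)&(h[...,2]>60)).astype(np.uint8)
    N,l,st,c=cv2.connectedComponentsWithStats(m)
    g={"w2":(328,146),"top0":(220,204),"scene0":(235,174)}[n]
    k=min(range(1,N),key=lambda k:np.hypot(*(c[k]-g))+(1e3 if st[k][4]<20 else 0))
    ys,xs=np.nonzero(l==k);P=np.array([ray(i,(x,y),.084)[:2] for x,y in zip(xs,ys)])
    ev,E=np.linalg.eigh(np.cov(P.T));d=E[:,1]*np.sign(E[1,1]);q=(P-P.mean(0))@d
    print(n,st[k],"grip",P.mean(0).round(4),"mid",((q.max()+q.min())/2).round(4),"len",np.ptp(q).round(4),"yaw",np.degrees(np.arctan2(-d[0],d[1])).round(2))
i=W;im=cv2.imread("pics/w2.png");h=cv2.cvtColor(im,cv2.COLOR_BGR2HSV)
# blue of empty cup: lower rim arc
m=((h[...,0]>100)&(h[...,0]<125)&(h[...,1]>120)).astype(np.uint8)
N,l,st,c=cv2.connectedComponentsWithStats(m);k=l[45,330];print("blue",st[k])
ct=max(cv2.findContours((l==k).astype(np.uint8),0,1)[0],key=len)[:,0]
ct=ct[(ct[:,1]>2)]
P=np.array([ray(i,p,.053)[:2] for p in ct])
from scipy.optimize import least_squares
f=least_squares(lambda v:np.hypot(*(P-v[:2]).T)-v[2],[P[:,0].mean(),P[:,1].mean(),.034],loss="soft_l1",f_scale=.001);print("cup",f.x,np.abs(f.fun).mean())
E
```

```text
w2 [ 287  120   84   52 1630] grip [0.4752 0.1995] mid 0.0007 len 0.0817 yaw -20.12
top0 [204 196  31  17 234] grip [0.475  0.2012] mid -0.0005 len 0.082 yaw -20.4
scene0 [225 166  19  16  99] grip [0.4775 0.2058] mid -0.0042 len 0.0937 yaw -22.88
blue [ 292    0   75   71 4346]
cup [0.55151929 0.12170394 0.03540632] 0.000773272202069389
```

```bash
python3 - <<'E'
from plant import r
from h import *
import json
W={k:np.array(v) for k,v in json.load(open("w2.json")).items()}
g=cv2.GaussianBlur(cv2.imread("pics/w2.png",0),(3,3),0).astype(int)
tcp=np.array([.45052,.24402,.2182]);A=R.from_euler("xyz",[180,0,-45.05],degrees=True).as_matrix()
a=np.linspace(0,2*np.pi,180)
for h in(-.0585,):
    C=tcp+np.c_[.029*np.cos(a),.029*np.sin(a),0*a+h];p=proj(W,C);print("pred bottom top-row",p[:,1].min(),"cols",p[:,0].min(),p[:,0].max(),"c",p.mean(0))
q=proj(W,[tcp+[0,0,-.0585]+A[:,0]*d for d in(0,.002)]);print("px per 2mm x",q)
print([(y,int(g[y,316])) for y in range(174,194)])
for y in(200,205,210):
    row=g[y];d=np.diff(row);print(y,"L",240+d[240:300].argmax(),"R",340+d[340:400].argmin())
s=r.get_state();plan(s,[.5517,.1213,.17],-110.2)
E
```

```text
pred bottom top-row 180.52260495538107 cols 274.5096618018754 352.44626846321574 c [313.32355902 218.19146852]
px per 2mm x [[313.48396705 218.9460457 ]
 [313.47873299 216.37678082]]
[(174, 29), (175, 30), (176, 32), (177, 32), (178, 32), (179, 35), (180, 46), (181, 68), (182, 96), (183, 119), (184, 130), (185, 134), (186, 136), (187, 137), (188, 139), (189, 140), (190, 140), (191, 141), (192, 141), (193, 142)]
200 L 280 R 348
205 L 277 R 351
210 L 275 R 353
n 7 shift/row (rot last) [0.0452 0.0043 0.0138] total [0.3163 0.03   0.0964] turn total [ 2.0000e-04 -2.0000e-04  1.0854e+00]
```

Position estimates agree: the cup fit gives (.5515,.1217) and the grip-based one (.552,.120), yaw −20.2°. The jar sits about 1 mm off centre in the hand. Moving over the cup.

Emit:
carry_out(targets=[[0.08,0.008,0,0,0,0],[0.1,0.01,0,0,0,0],[0.09,0.009,0,0,0,0],[0.0475,0.005,0,0,0,0],[0,0,0,0,0,0.155]])

```text
time_s: 6.7
tcp_pos: [0.5522, 0.1183, 0.2177]
eef_rot: [179.9, -0.0, -54.7]
contact_force: [-0.0, 0.1, -1.5]
gripper_width: 0.0573
gripper_force: 15.0
```

Emit:
carry_out(targets=[[0,0,0,0,0,0.155],[0,0,0,0,0,0.155],[0,0,0,0,0,0.155],[0,0,0,0,0,0.155],[0,0,0,0,0,0.155]])

```text
time_s: 7.32
tcp_pos: [0.5514, 0.1199, 0.2181]
eef_rot: [180.0, -0.0, -101.2]
contact_force: [0.2, -0.3, -0.7]
gripper_width: 0.0573
gripper_force: 15.0
```

Emit:
carry_out(targets=[[0,0,0,0,0,0.155],[0,0,0.04,0,0,0],[0,0,0.06,0,0,0],[0,0,0,0,0,0],[0,0,0,0,0,0]])

```text
time_s: 7.95
tcp_pos: [0.552, 0.1208, 0.1691]
eef_rot: [-179.9, 0.0, -110.1]
contact_force: [0.1, 0.9, -0.6]
gripper_width: 0.0577
gripper_force: 15.0
```

```bash
python3 - <<'E'
from plant import r
from h import *
s=r.get_state();i=r.camera_info("wrist");im=r.capture("wrist")[:,:,::-1];sc=r.capture("scene")[:,:,::-1]
o=np.zeros((600,800,3),np.uint8);o[:400,:640]=im
o[400:,:300]=cv2.resize(sc[120:210,205:340],(300,200),interpolation=cv2.INTER_CUBIC)
t=r.capture("top")[:,:,::-1];o[400:,300:600]=cv2.resize(t[130:220,180:315],(300,200),interpolation=cv2.INTER_CUBIC)
cv2.imwrite("pics/w3.png",o)
print(s["time_s"],s["tcp_pos"],s["eef_rot"],s["contact_force"]);plan(s,[.5514,.1204,.071],-110.2)
c=np.array([.5517,.1213,.053]);print(proj(i,[c,c+[.0314,-.0115,0],c-[.0314,-.0115,0],c-[.0115,.0314,0]]),proj(i,s["tcp_pos"]-[0,0,.0585]))
E
```

```text
7.95 [0.552042   0.12078652 0.1691435 ] [-1.79945752e+02  1.48297999e-02 -1.10146579e+02] [ 0.07926743  0.89678101 -0.56349776]
n 2 shift/row (rot last) [0.0006 0.0006 0.0981] total [0.0012 0.0011 0.1963] turn total [-0.0009  0.0002  0.0009]
[[315.37749862 200.94026515]
 [279.64788677 200.98052287]
 [351.12884547 200.89998295]
 [315.34298461 165.22165084]] [[314.77661241 219.4940809 ]]
```

View pics/w3.png

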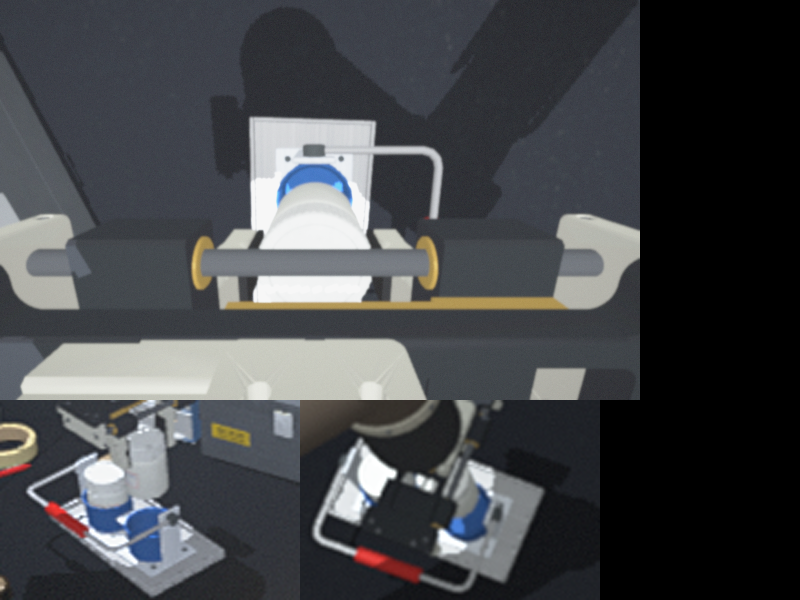

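The picture shows the cup (columns 277–352, top edge row 164) in line with the held jar (centre col ~314). Descending, with force checks.

Emit:
carry_out(targets=[[0,0,0.04,0,0,0],[0,0,0.04,0,0,0],[0,0,0.02,0,0,0],[0,0,0.012,0,0,0],[0,0,0.012,0,0,0]])

```text
time_s: 8.72
tcp_pos: [0.5518, 0.1216, 0.1065]
eef_rot: [-179.9, 0.0, -110.1]
contact_force: [0.6, -0.1, -1.0]
gripper_width: 0.0577
gripper_force: 15.0
```

Emit:
carry_out(targets=[[0,0,0.01,0,0,0],[0,0,0.01,0,0,0],[0,0,0.01,0,0,0]])

```text
time_s: 9.1
tcp_pos: [0.5514, 0.1214, 0.0909]
eef_rot: [-180.0, 0.0, -110.1]
contact_force: [0.6, -0.3, -1.9]
gripper_width: 0.0575
gripper_force: 15.0
```

Jar bottom is now at about .032, already inside the bore with no contact. Continuing slowly.

Emit:
carry_out(targets=[[0,0,0.01,0,0,0],[0,0,0.01,0,0,0],[0,0,0.008,0,0,0]])

```text
time_s: 9.48
tcp_pos: [0.5514, 0.1213, 0.0767]
eef_rot: [-180.0, -0.0, -110.1]
contact_force: [0.1, 0.2, -1.9]
gripper_width: 0.058
gripper_force: 15.0
```

Emit:
carry_out(targets=[[0,0,0.004,0,0,0],[0,0,0.004,0,0,0],[0,0,0,0,0,0]])

```text
time_s: 9.85
tcp_pos: [0.5514, 0.1214, 0.073]
eef_rot: [-180.0, -0.0, -110.1]
contact_force: [1.6, -0.9, -1.5]
gripper_width: 0.0575
gripper_force: 15.0
```

Emit:
carry_out(targets=[[0,0,0.002,0,0,0],[0,0,0,0,0,0]])

```text
time_s: 10.1
tcp_pos: [0.5514, 0.1214, 0.0721]
eef_rot: [-180.0, 0.0, -110.1]
contact_force: [1.7, 0.4, -2.8]
gripper_width: 0.0575
gripper_force: 15.0
```

Emit:
carry_out(targets=[[0,0,0.002,0,0,0],[0,0,0,0,0,0]])

```text
time_s: 10.35
tcp_pos: [0.5515, 0.1215, 0.0713]
eef_rot: [-180.0, 0.0, -110.1]
contact_force: [0.3, 0.6, 0.9]
gripper_width: 0.0579
gripper_force: 15.0
```

Emit:
carry_out(targets=[[0,0,0.001,0,0,0],[0,0,0,0,0,0]])

```text
time_s: 10.6
tcp_pos: [0.5515, 0.1216, 0.0713]
eef_rot: [-180.0, 0.0, -110.1]
contact_force: [-1.8, 0.7, 5.8]
gripper_width: 0.0575
gripper_force: 15.0
```

The jar is on the bottom (+5.8 N). Releasing and rising.

Emit:
carry_out(targets=[[0,0,-0.001,0,0,0],[0,0,0,0,0,0],[0,0,0,0,0,0],[0,0,0,0,0,0],[0,0,0,0,0,0]], hand=0.95)

```text
time_s: 11.22
tcp_pos: [0.5513, 0.1213, 0.071]
eef_rot: [180.0, -0.0, -110.1]
contact_force: [-0.3, 1.0, 0.9]
gripper_width: 0.0833
gripper_force: 0.0
```

Emit:
carry_out(targets=[[0,0,-0.02,0,0,0],[0,0,-0.05,0,0,0],[0,0,-0.07,0,0,0],[0,0,-0.07,0,0,0],[0,0,-0.03,0,0,0]])

```text
time_s: 11.85
tcp_pos: [0.5522, 0.1218, 0.194]
eef_rot: [-179.8, 0.2, -110.1]
contact_force: [-1.0, -0.5, -0.6]
gripper_width: 0.0832
gripper_force: 0.0
```

```bash
python3 - <<'E'
from plant import r
from h import *
s=r.get_state();print(s["time_s"],s["tcp_pos"],s["gripper_width"],s["contact_force"]);plan(s,[.475,.2,.19],-110.2)
E
```

```text
11.85 [0.5522222  0.12175375 0.19398182] 0.08320228408917349 [-1.03684169 -0.46548385 -0.63574178]
n 2 shift/row (rot last) [-0.0469  0.0994  0.0038] total [-0.0939  0.1988  0.0077] turn total [-0.0026  0.0027  0.0018]
```

Emit:
carry_out(targets=[[-0.02,0.05,0,0,0,0],[-0.04,0.08,0,0,0,0],[-0.034,0.069,0,0,0,0],[0,0,0,0,0,0],[0,0,0,0,0,0]], hand=0.6)

```text
time_s: 12.48
tcp_pos: [0.474, 0.1997, 0.1911]
eef_rot: [180.0, -0.0, -110.1]
contact_force: [-0.0, 0.3, 0.6]
gripper_width: 0.0533
gripper_force: 0.0
```

```bash
python3 - <<'E'
from plant import r
from h import *
s=r.get_state();i=r.camera_info("wrist");im=r.capture("wrist")[:,:,::-1];sc=r.capture("scene")[:,:,::-1]
o=np.zeros((600,800,3),np.uint8);o[:400,:640]=im
o[400:,:300]=cv2.resize(sc[120:210,205:340],(300,200),interpolation=cv2.INTER_CUBIC)
o[400:,300:]=cv2.resize(sc[165:265,310:470],(500,200),interpolation=cv2.INTER_CUBIC)
cv2.imwrite("pics/w4.png",o)
print(s["time_s"],s["tcp_pos"],s["eef_rot"],s["gripper_width"]);plan(s,[.475,.2,.084],-110.2)
h=cv2.cvtColor(np.ascontiguousarray(im),cv2.COLOR_BGR2HSV)
m=(((h[...,0]<8)|(h[...,0]>172))&(h[...,1]>140)&(h[...,2]>60)).astype(np.uint8)
N,l,st,c=cv2.connectedComponentsWithStats(m)
for k in range(1,N):
  if st[k][4]>80:
    ys,xs=np.nonzero(l==k);P=np.array([ray(i,(x,y),.084)[:2] for x,y in zip(xs,ys)]);print(st[k],P.mean(0),"carrier-x of it rel (.475,.2):",(P.mean(0)-[.475,.2])@[.9385,-.345])
print(proj(i,[.475,.2,.084]),proj(i,[.475-.0138,.2-.0375,.084]))
E
```

```text
12.475 [0.47403413 0.19969327 0.19106538] [ 1.79998429e+02 -7.56828472e-03 -1.10065364e+02] 0.0532641804462558
n 2 shift/row (rot last) [-0.0006 -0.0008  0.1071] total [-0.0013 -0.0016  0.2141] turn total [ 0.     -0.0001  0.0022]
[ 303  159   22   89 1736] [0.47534689 0.19998642] carrier-x of it rel (.475,.2): 0.00033024426363806157
[[313.84319615 203.71026981]] [[313.87741592 159.41353657]]
```

View pics/w4.png

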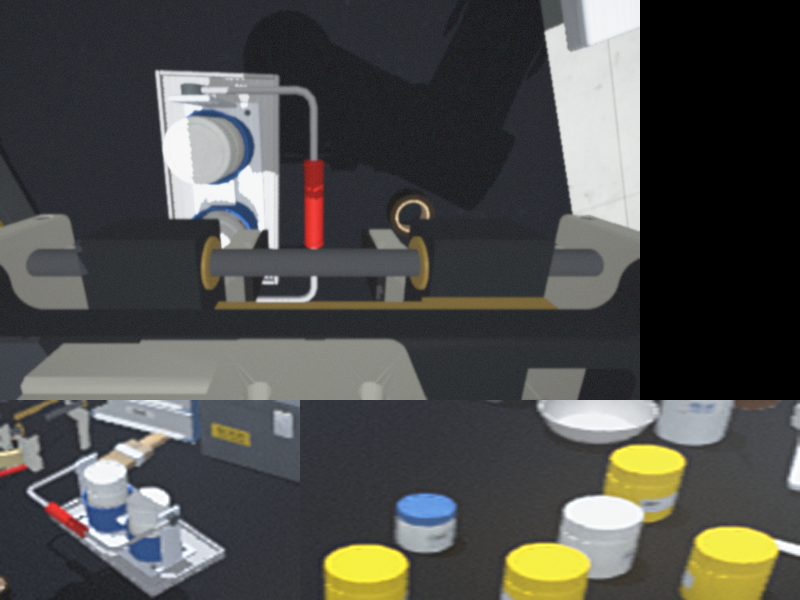

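Both jars now stand in the cups, the large and small jars are undisturbed, and the grip is at (314,204) in the wrist view, between the fingers, at (.4753,.200). Going down to the grip.

Emit:
carry_out(targets=[[-0.001,-0.002,0.05,0,0,0],[0,0,0.08,0,0,0],[0,0,0.06,0,0,0],[0,0,0.03,0,0,0],[0,0,0.016,0,0,0]])

```text
time_s: 13.2
tcp_pos: [0.4755, 0.1994, 0.0725]
eef_rot: [180.0, -0.0, -110.1]
contact_force: [0.5, 0.5, -0.2]
gripper_width: 0.0525
gripper_force: 0.0
```

Emit:
carry_out(targets=[[0,0,0,0,0,0],[0,0,0,0,0,0],[0,0,0,0,0,0],[0,0,0,0,0,0],[0,0,0,0,0,0]], hand=0.12, squeeze=10)

```text
time_s: 13.82
tcp_pos: [0.4752, 0.2001, 0.0735]
eef_rot: [-180.0, 0.0, -110.1]
contact_force: [-1.8, 0.2, 3.5]
gripper_width: 0.0163
gripper_force: 10.0
```

Emit:
carry_out(targets=[[0,-0.0008,-0.0174,0,0,0],[0,-0.0023,-0.0173,0,0,0],[0,-0.0038,-0.017,0,0,0],[0,-0.0052,-0.0166,0,0,0],[0,0,0,0,0,0]], squeeze=15)

```text
time_s: 14.45
tcp_pos: [0.4811, 0.1979, 0.108]
eef_rot: [-180.0, 0.1, -110.1]
contact_force: [-2.5, 1.8, 0.9]
gripper_width: 0.0161
gripper_force: 15.0
```

Emit:
carry_out(targets=[[0,-0.0067,-0.0161,0,0,0],[0,-0.0081,-0.0155,0,0,0],[0,-0.0094,-0.0147,0,0,0],[0,-0.0106,-0.0138,0,0,0],[0,0,0,0,0,0]])

```text
time_s: 15.08
tcp_pos: [0.4977, 0.1918, 0.138]
eef_rot: [-180.0, 0.0, -110.1]
contact_force: [-5.1, 1.4, 2.6]
gripper_width: 0.0166
gripper_force: 15.0
```

Emit:
carry_out(targets=[[0,-0.0103,-0.0149,0,0,0],[0,-0.0129,-0.0118,0,0,0],[0,-0.0138,-0.0106,0,0,0],[0,-0.0147,-0.0094,0,0,0],[0,0,0,0,0,0]])

```text
time_s: 15.7
tcp_pos: [0.5221, 0.1827, 0.1608]
eef_rot: [-180.0, 0.0, -110.1]
contact_force: [2.1, 0.9, -3.5]
gripper_width: 0.0161
gripper_force: 15.0
```

Emit:
carry_out(targets=[[0,-0.0155,-0.0081,0,0,0],[0,-0.0161,-0.0067,0,0,0],[0,-0.0166,-0.0052,0,0,0],[0,0,0,0,0,0]])

```text
time_s: 16.2
tcp_pos: [0.5447, 0.1743, 0.1707]
eef_rot: [-180.0, -0.0, -110.1]
contact_force: [1.3, 0.7, -2.4]
gripper_width: 0.0165
gripper_force: 15.0
```

```bash
python3 - <<'E'
from plant import r
from h import *
s=r.get_state();print(s["time_s"],s["tcp_pos"],s["eef_rot"],s["contact_force"],s["moment"])
im=r.capture("scene")[:,:,::-1];w=r.capture("wrist")[:,:,::-1]
o=np.zeros((600,800,3),np.uint8);o[:320,:480]=cv2.resize(im[100:210,190:355],(480,320),interpolation=cv2.INTER_CUBIC);o[320:,:448]=cv2.resize(w,(448,280))
cv2.imwrite("pics/a1.png",o)
E
```

```text
16.2 [0.5447005  0.17434962 0.17066538] [-1.79993854e+02 -2.62051539e-03 -1.10142504e+02] [ 1.30821471  0.68655102 -2.44235388] [ 0.14177802 -0.28898778  0.04573676]
```

View pics/a1.png

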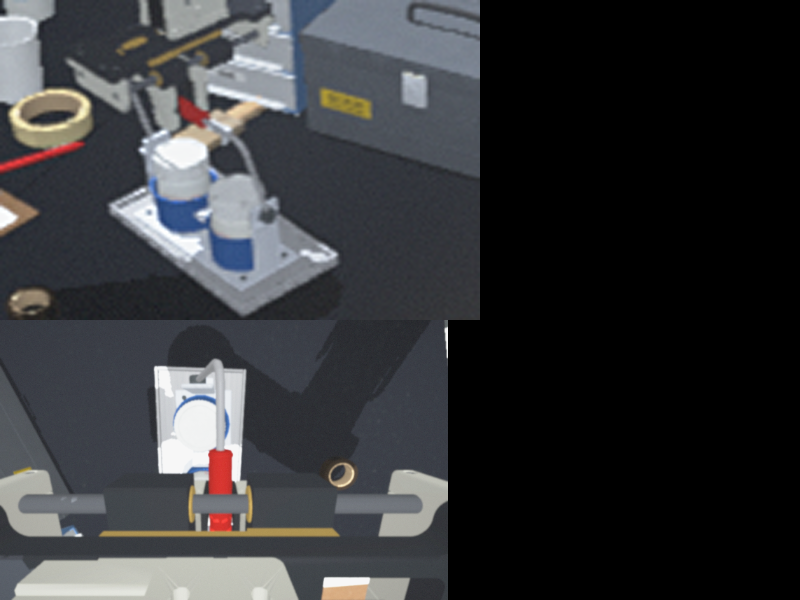

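Handle is about 75° up, with the carrier flat in the tray and both jars seated. Finishing the arc.

Emit:
carry_out(targets=[[0,-0.017,-0.0036,0,0,0],[0,-0.0173,-0.0021,0,0,0],[0,-0.0174,-0.0004,0,0,0],[0,0,0,0,0,0],[0,0,0,0,0,0]])

```text
time_s: 16.92
tcp_pos: [0.5684, 0.1656, 0.1736]
eef_rot: [180.0, -0.0, -110.1]
contact_force: [-0.1, 0.2, -1.7]
gripper_width: 0.0165
gripper_force: 15.0
```

Emit:
carry_out(targets=[[0,0,-0.002,0,0,0],[0,0,-0.002,0,0,0],[0,0,0,0,0,0]], squeeze=35)

```text
time_s: 17.3
tcp_pos: [0.5681, 0.1657, 0.1755]
eef_rot: [180.0, -0.0, -110.1]
contact_force: [0.5, 0.3, -5.0]
gripper_width: 0.0161
gripper_force: 35.0
```

Emit:
carry_out(targets=[[0,0,-0.002,0,0,0],[0,0,-0.003,0,0,0],[0,0,-0.004,0,0,0],[0,0,-0.005,0,0,0],[0,0,-0.005,0,0,0]])

```text
time_s: 17.92
tcp_pos: [0.5684, 0.1657, 0.1854]
eef_rot: [-180.0, 0.0, -110.1]
contact_force: [0.3, -0.1, -5.7]
gripper_width: 0.0161
gripper_force: 35.0
```

```bash
python3 - <<'E'
from plant import r
from h import *
s=r.get_state();print(s["time_s"],s["tcp_pos"],s["contact_force"],s["moment"])
im=r.capture("scene")[:,:,::-1]
cv2.imwrite("pics/a2.png",cv2.resize(im[90:210,190:355],(660,480),interpolation=cv2.INTER_CUBIC))
E
```

```text
17.925 [0.56836845 0.16572443 0.18539459] [ 0.27879683 -0.10568099 -5.71494151] [ 0.06953632 -0.07536575 -0.03846474]
```

View pics/a2.png

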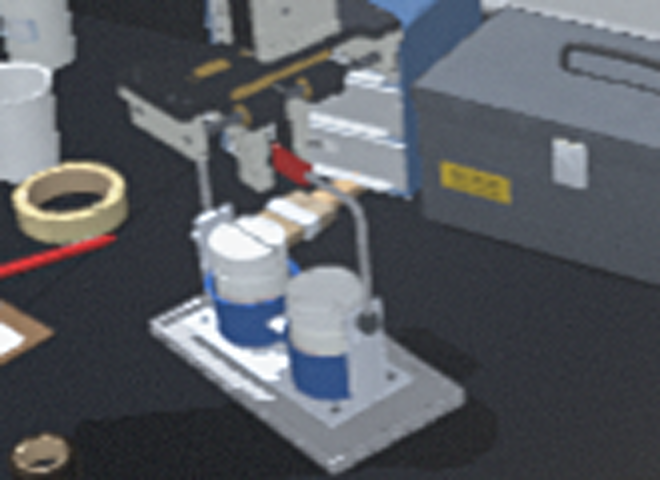

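The carrier is hanging level, just above the tray, with both jars seated. Lifting to height with a gentle profile.

Emit:
carry_out(targets=[[0,0,-0.006,0,0,0],[0,0,-0.01,0,0,0],[0,0,-0.014,0,0,0],[0,0,-0.018,0,0,0],[0,0,-0.02,0,0,0]])

```text
time_s: 18.6
tcp_pos: [0.5684, 0.1657, 0.22]
eef_rot: [-180.0, 0.0, -110.1]
contact_force: [0.8, 0.2, -6.3]
gripper_width: 0.0161
gripper_force: 35.0
```

Emit:
carry_out(targets=[[0,0,-0.02,0,0,0],[0,0,-0.02,0,0,0],[0,0,-0.018,0,0,0],[0,0,-0.016,0,0,0],[0,0,-0.012,0,0,0]])

```text
time_s: 19.23
tcp_pos: [0.5684, 0.1657, 0.2627]
eef_rot: [-180.0, 0.0, -110.1]
contact_force: [0.1, -0.5, -5.1]
gripper_width: 0.016
gripper_force: 35.0
```

Emit:
carry_out(targets=[[0,0,-0.009,0,0,0],[0,0,-0.005,0,0,0],[0,0,-0.002,0,0,0],[0,0,0,0,0,0],[0,0,0,0,0,0]])

```text
time_s: 19.85
tcp_pos: [0.5683, 0.1657, 0.2699]
eef_rot: [180.0, -0.0, -110.1]
contact_force: [0.3, -0.1, -6.5]
gripper_width: 0.0161
gripper_force: 35.0
```

Emit:
carry_out(targets=[[0,0,0,0,0,0],[0,0,0,0,0,0],[0,0,0,0,0,0],[0,0,0,0,0,0],[0,0,0,0,0,0]])

```text
time_s: 20.48
tcp_pos: [0.5684, 0.1657, 0.2702]
eef_rot: [-180.0, 0.0, -110.1]
contact_force: [-1.0, -1.4, -5.2]
gripper_width: 0.0159
gripper_force: 35.0
```

Emit:
carry_out(targets=[[0,0,0,0,0,0],[0,0,0,0,0,0],[0,0,0,0,0,0],[0,0,0,0,0,0],[0,0,0,0,0,0]])

```text
time_s: 21.1
tcp_pos: [0.5684, 0.1657, 0.2702]
eef_rot: [-180.0, 0.0, -110.1]
contact_force: [0.2, 0.8, -6.0]
gripper_width: 0.016
gripper_force: 35.0
```

```bash
python3 - <<'E'
from plant import r
from h import *
s=r.get_state();print(s["time_s"],s["tcp_pos"],s["contact_force"],s["moment"])
im=r.capture("scene")[:,:,::-1];w=r.capture("wrist")[:,:,::-1]
o=np.zeros((600,800,3),np.uint8);o[:,:450]=cv2.resize(im[60:220,200:320],(450,600),interpolation=cv2.INTER_CUBIC);o[:219,450:]=cv2.resize(w,(350,219))
o[230:449,450:]=cv2.resize(im[160:280,300:480],(350,219))
cv2.imwrite("pics/a3.png",o)
E
```

```text
21.1 [0.56837149 0.16570895 0.27016904] [ 0.23992025  0.77926966 -5.97527049] [ 0.1100634  -0.08378211  0.05300993]
```

View pics/a3.png

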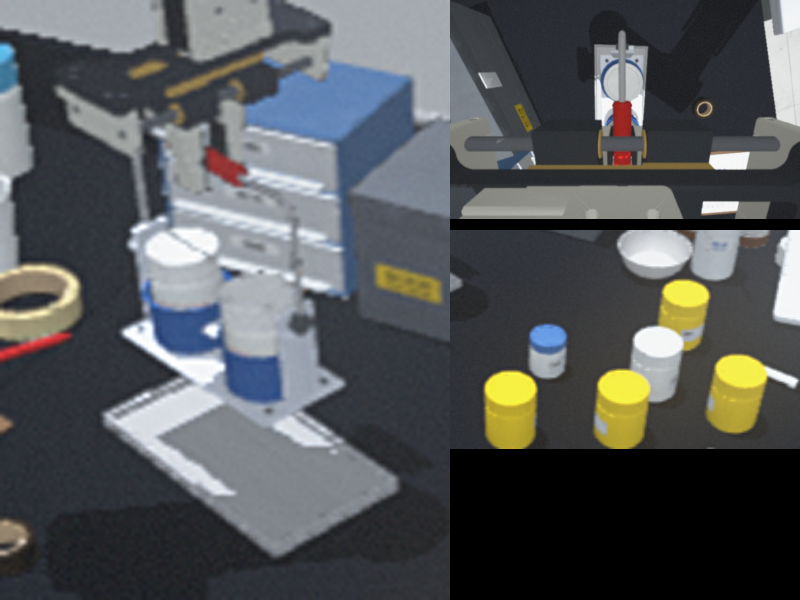

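The carrier hangs level and still, clear of the tray, with both jars seated and the other jars where they were. Handing in.

```bash
python3 -c "
from plant import r
print(r.close_job())"
```

```text
the job is handed in; nothing more can be done
None
```

I set the medium jar in the empty cup, and the arm now holds the carrier by its upright handle, level and still, about 10 cm above the bench with both jars seated; the other two jars were not moved, and I handed the job in at about 21 s.

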